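# Put a re-glued vial carton under the bench press

### The arm

A 7-joint arm with a two-finger parallel gripper is mounted at the origin on a cart in front of the work surface, level with it; the furniture and walls round the work are solid. World frame = base frame: x ahead of the robot, y to its left, z up, the work surface at z = 0. Lengths are in m, angles in degrees, forces in N, time in s.
With the tool pointing down it reaches from about 0.425 to 0.875 m from the base axis. Payload 4.7 kg.
Tool frame: the origin (TCP) lies midway between the tips of the shut fingers; the grasp point (between the pads) lies 19 mm behind it; z points along the fingers, x is the direction in which the jaws open and shut, and the axes are right-handed (so a half turn about z gives the same grasp; the last joint's range is limited). The gripper opens to 87 mm and grips with 3 to 60 N. Pads are 19 mm wide; open, the fingers measure 117 mm over their backs; the gripper's body (75 mm by 190 mm) begins 51 mm behind the grasp point.
Start: joints at [75.751, 18.392, -4.016, 83.108, 1.295, 78.541, -3.26], TCP at [0.169, -0.628, 0.223] pointing down, gripper open.
Joint ranges: [-163.93, 163.93], [-17.29, 119.83], [-79.2, 71.16], [3.27, 140.29], [-89.18, 269.18], [5.43, 117.66], [-154.24, 154.24]. Speed limits (degrees/s): [147.25, 147.25, 180, 180, 180, 180, 180].

### API

Orientations are given as [roll, pitch, yaw] about the fixed x, y, z axes, in that order (R = Rz(yaw) Ry(pitch) Rx(roll)).
In Python, from cell import telemetry, optics, env gives the robot as it stands.
- The arm moves only by the tool arm_command, never from a script. Its arguments are lists of equal length, an entry for each row: "translation": the shift along the tool's x, y, z in cm, a list of three; "twist": the turn about the tool's z in degrees. In form: {"translation": [[x, y, z], ...], "twist": [twist, ...]}. A call has 1 to 10 rows; each row shifts and turns the pose as measured when the row begins, along the tool's axes as they then stand; what a row does not reach is not made up. A row lasts 1/8 s, in which the tool goes at most 62.5 mm and 10.7 degrees, less where a joint would pass 70% of its speed; a pose out of reach is approached as far as the arm can. A call is refused whole if a number of a shift passes 6.25 or a number of a turn 10.7, either way. A call with a gripper value outside its range is refused whole. "grip" is the opening in per cent of the stroke, from 0 (shut) to 100 (fully open), set as the call begins (left out, the last holds). The fingers move at their own pace and stop on an object; "force" is the grip in N (left out, the last holds). Time passes only in rows, so rows that do not move let the fingers close. It gives the time, the measured TCP pose, the force and the opening at its end, in the units of the state.
- telemetry.get_obs(): the state, without advancing time (a new reading comes with each control period).
- optics.read_camera(name): name is "scene" or "top" or "wrist"; returns a dict with "img" (480x640x3 uint8, blue, green, red), "fx", "fy", "cx", "cy" (pixels), "extrinsics" (4x4, takes a point from camera to world coordinates); the wrist camera has in their place "hand_eye" (4x4, takes a point from camera to tool coordinates, whose origin is the TCP and whose axes are the tool frame's). Camera axes: x right, y up, looking along -z (the intrinsics and any distortion apply to the point x, -y, -z); pixel columns grow to the right and rows downward; lengths in m; the calibration is good to about 2 mm. A picture is of the moment at which its call begins: read the wrist's pose just before it. There is no depth.
- env.sign_off(): hands the job in, once; it reports no verdict.
The state is a dict: "time_s": time; "qpos": joint angles; "joint_velocities": joint speeds; "effort": joint torques, N m; "tool_pos": TCP position; "tool_rot": TCP orientation; "force": force on the tool from outside, world axes, zero at the start; "wrist_torque": the same for the moment, N m; "grip_width": finger opening in m.
Only numpy, scipy, OpenCV 4.12 (cv2) and the standard library are available. Lean on these libraries where they do the work, as an engineer would, in place of code of your own. Each camera call takes 0.05 s, during which the arm holds its last target. There are 200 camera calls.

### The job

The flap of the vial carton in the steel tray has just been glued and has to be held in the bench press while it sets. Slide the tray all the way home against the back stop under the press pad, then fit the loose crank fully down on the square end of the press screw, and then wind it clockwise (seen from above), round and round, until the screw comes up against its stop and the sprung pad bears on the carton. Leave the crank on the screw, and leave the other things on the bench alone.

Things in the scene. Friction and masses are not known exactly. Their poses are not given: they have to be found in the camera images.
- press: Fixed grey bench press, 305 x 122 mm on the table. Origin: on the table, straight below the upright screw axis; z up. Its -x points out of the open front of the bay, over a flat aluminium apron (top at z = 8 mm) that reaches to x = -225 mm; the tray slides in along +x. Crosshead over the bay: x -62 to +66, y +-53, z 108 to 126 mm; round tower on it, 34 mm radius, to z = 168 mm. Place and yaw vary.
- bay_stop (a point): Point on the bay's floor at its back stop, 60 mm behind the screw axis (press x = +60 mm, z = 8 mm), axes as the press; the tray's +x end touches here when home. The bay runs from here to press x = -62 mm between side walls 68 mm apart and 42 mm high; flared lead-ins, 28 mm high, widen it to about 90 mm at press x = -86 mm.
- press_screw (a joint): Turn of the press screw, rad; grows clockwise seen from above and lowers the pad 10 mm a turn (two guide rods on the crosshead sink with it, from z = 156 mm at 0). Begins at 1.0 to 4.2; solid stop at 16.0, so 1.9 to 2.4 turns remain. Stays where it is left. Takes about 0.1 N m (2 N at the knob), little more when the pad bears on the carton; the stop is felt as a hard end.
- screw_shoulder (a point): Centre of the round shoulder (27 mm across) on top of the press tower, on the screw axis, 174 mm above the table; turns with the screw. A square steel end, 14 x 14 mm, rises 29 mm from it (top 3 mm tapered to 10.4 mm); its flats face this point's x and y axes. The crank's hub sits on this shoulder when fully down.
- press_pad: The sprung pressure pad (100 x 46 mm) inside the bay, under the press's carriage. Origin: centre of its underside. Fully home and wound down it rests on the top of the carton, 55 mm above the table, and is pushed up 6 mm against its springs (about 8 N).
- tray: Loose open steel tray, 120 (x) x 64 (y) mm, walls 22 mm high, 0.24 to 0.39 kg, lying on the apron in front of the bay, a little aside and askew, handle away from the press. Origin: centre of its underside; +x end goes into the bay first, handle at -x. Home, its origin is below the screw axis (x, y = 0 within 2 mm, z = 8 mm in the press's frame), parallel to the press.
- tray_handle (a point): Grasp point on the tray's handle, 120 mm from the tray's centre towards its -x, 31 mm above the tray's underside: a black bar 14 mm wide (y), 18 mm high, that runs along the tray's x from 68 to 160 mm before its centre. Take it across its width from above; nothing is beside it.
- carton: Vial carton 50 (x) x 106 (y) x 43 (z) mm, 0.06 to 0.12 kg, lying loose in the tray, with its long side along the tray. Origin: centre of its underside, 4 mm above the tray's underside.
- crank: Loose steel crank, 0.27 kg, flat on the table, socket down, knob up. Origin: centre of the hub's underside; x along the arm to the knob, z up. Hub: square block, 30 x 30 mm across its x and y flats, 34 mm high, with a 15.4 mm square hole right through, parallel to the flats; lift it across the y flats. Arm: 20 mm wide, 10 mm thick, flush with the hub's underside, 60 mm from hub axis to knob axis.
- crank_socket (a point): The mouth of the crank's square socket: centre of the hub's underside, same axes as the crank. Fully fitted it lies on the screw's shoulder (same point).
- crank_grip (a point): Grasp point on the crank's knob, 60 mm along the arm from the hub's axis and 36 mm above the hub's underside. The knob is an upright black handle, 22 mm across, from 12 to 57 mm above the hub's underside; it spins freely on the arm, so it can be held without turning the wrist while it goes round.
- amber_vial_a: Bystander: standing glass vial 20 mm across, 46 mm high. Origin: centre of its underside.
- amber_vial_b: Bystander: another such standing vial. Origin: centre of its underside.
- spare_carton: Bystander: another 50 x 106 x 43 mm vial carton lying on the table. Origin: centre of its underside.
- pen: Bystander: felt marker, 136 mm long, lying on the table. Origin: centre of its underside.
- measure: Bystander: pocket tape measure, 40 x 67 x 61 mm, standing on the table. Origin: centre of its underside.
- cell: Bystander: AA cell, 14 x 50 mm, lying on the table. Origin: centre of its underside.

How it is judged (in metres and radians):
On the way, in this order (a step that is already met when the one before it is completed fails the run):
1. the tray with the carton is fully home in the bay, the screw not yet wound down (x of tray in the frame of press above -0.005 m and angle between the x axis of tray and the x axis of press, either way round below 0.07 rad and horizontal distance between carton and tray below 0.008 m and z of carton in the frame of tray below 0.008 m and value of joint press_screw below 5.5 rad), for 0.2 s.
2. the crank sits fully down on the square end of the screw, not yet wound down (distance between crank_socket and screw_shoulder below 0.004 m and angle between crank's own z axis and vertical below 0.07 rad and value of joint press_screw below 5.5 rad), for 0.2 s.
3. the screw is wound with the crank to within an eighth of a turn of its stop and the pad bears on the carton (value of joint press_screw above 15.2 rad and distance between crank_socket and screw_shoulder below 0.006 m and contact force between press_pad and carton above 3 N), for 0.2 s.
At the end, for the whole second after the job is handed in: Tray home: within 5 mm along the bay, parallel within 4 degrees, the carton flat in it. Screw within an eighth turn (0.8 rad) of its stop, the pad bearing on the carton with over 3 N. Crank at rest on the square end, hub within 6 mm of the shoulder, level within 4 degrees (all of step 3 and x of tray in the frame of press above -0.005 m and angle between the x axis of tray and the x axis of press, either way round below 0.07 rad and horizontal distance between carton and tray below 0.008 m and angle between each of carton, crank's own z axis and vertical below 0.07 rad and linear speed of crank below 0.02 m/s); the robot touches nothing.
It fails at once if a bystander is moved by more than 30 mm (distance of any of amber_vial_a, amber_vial_b, spare_carton, pen, measure, cell from where it was at the start of the episode above 0.03 m).
It fails at once if a vial is knocked over (angle between any of amber_vial_a, amber_vial_b's own z axis and vertical above 0.5 rad).
It also fails if it takes over 72 s, if anything falls off the work surface, if the arm or the gripper's body presses on something with over 40 N, if the wrist force passes 120 N, or if a joint passes its speed limit or range.

## Working session

There is one attempt and no reset: what is moved stays moved. The work goes in short steps, Python scripts to look and compute and a tool call to move; the robot and the scene stay as the last step left them, time stands still between calls to the robot, and variables do not carry over. Pictures are saved under pics/ and viewed, about 8 in all and at most 12, crops included, and the job is handed in when it is done.

Besides the shell and the picture viewer there is one more tool, called in YAML: its name, and indented under it one key for each argument. arm_command: Moves the arm, as the interface text tells. Its arguments: {"type":"object","properties":{"translation":{"type":"array","items":{"type":"array","items":{"type":"number"}}},"twist":{"type":"array","items":{"type":"number"}},"grip":{"type":"number"},"force":{"type":"number"}},"required":["translation","twist"]}

```bash
mkdir -p pics; ls; cat > h.py <<'E'
import sys; sys.path.insert(0,'.')
import numpy as np, cv2
from cell import telemetry, optics, env
from scipy.spatial.transform import Rotation as R
def tool():
    o=telemetry.get_obs(); T=np.eye(4); T[:3,3]=o['tool_pos']; T[:3,:3]=R.from_euler('xyz',o['tool_rot'],degrees=True).as_matrix(); return T,o
def cam(n):
    T,o=tool(); c=optics.read_camera(n)
    E=T@np.array(c['hand_eye']) if n=='wrist' else np.array(c['extrinsics'])
    return c,E
def p2w(c,E,u,v,z):
    d=E[:3,:3]@np.array([(u-c['cx'])/c['fx'],-(v-c['cy'])/c['fy'],-1]); p=E[:3,3]
    return p+d*(z-p[2])/d[2]
def w2p(c,E,P):
    q=np.linalg.inv(E)@np.append(P,1); return np.array([c['cx']+c['fx']*q[0]/-q[2], c['cy']+c['fy']*q[1]/q[2]])
E
python3 - <<'E'
from h import *
for n in ['scene','top']:
    c,E=cam(n); cv2.imwrite(f'pics/{n}0.png',c['img']); print(n,{k:c[k] for k in c if k not in('img',)})
print(telemetry.get_obs())
E
```

```text
pics
scene {'fx': 606.6643096432482, 'fy': 606.6643096432482, 'cx': 320.3184409312759, 'cy': 236.21170974692967, 'extrinsics': array([[-0.02979351,  0.86516545, -0.50060072, -0.07667215],
       [-0.99945852, -0.03278213,  0.00282743,  0.07768887],
       [-0.01396457,  0.5004139 ,  0.86567368,  1.27610514],
       [ 0.        ,  0.        ,  0.        ,  1.        ]])}
top {'fx': 456.6895210996676, 'fy': 456.6895210996676, 'cx': 329.45685342972865, 'cy': 235.16496462385732, 'extrinsics': array([[ 4.45746051e-03,  9.88471761e-01, -1.51339712e-01,
         4.28715883e-01],
       [-9.99989001e-01,  4.62691084e-03,  7.67539618e-04,
         6.07431787e-02],
       [ 1.45892659e-03,  1.51334626e-01,  9.88481513e-01,
         1.12345548e+00],
       [ 0.00000000e+00,  0.00000000e+00,  0.00000000e+00,
         1.00000000e+00]])}
{'time_s': 0.1, 'qpos': array([75.75009868, 18.43514244, -4.01415505, 83.16658497,  1.29492897,
       78.53914684, -3.26199471]), 'joint_velocities': array([-0.04417885, -0.08920891,  0.01284076, -0.05999313,  0.03366812,
       -0.04132182, -0.06175766]), 'effort': array([ 1.92331581e-04, -4.92572558e+01, -4.05537793e-01, -3.13397276e+01,
       -6.40366226e-02,  3.94733995e-02,  6.90410366e-05]), 'tool_pos': array([ 0.16868136, -0.62724111,  0.22157856]), 'tool_rot': array([ 1.79994341e+02,  9.56570681e-02, -7.49438533e+01]), 'force': array([ 0.28551455, -0.15548951,  0.40458161]), 'wrist_torque': array([-0.02219189, -0.03216947,  0.00449485]), 'grip_width': 0.08716651479059831}
```

View pics/scene0.png

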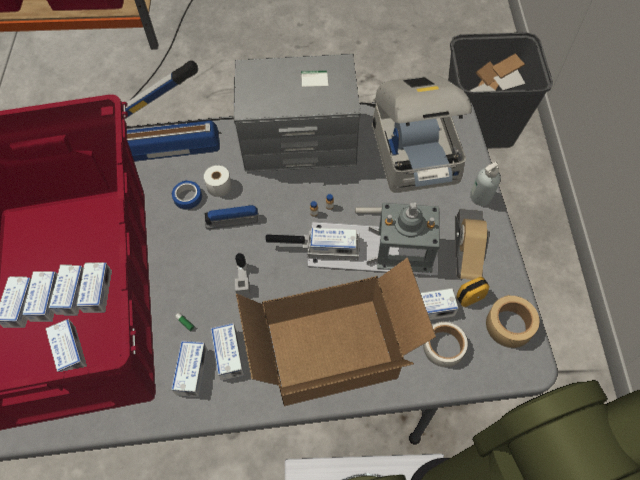

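View pics/top0.png

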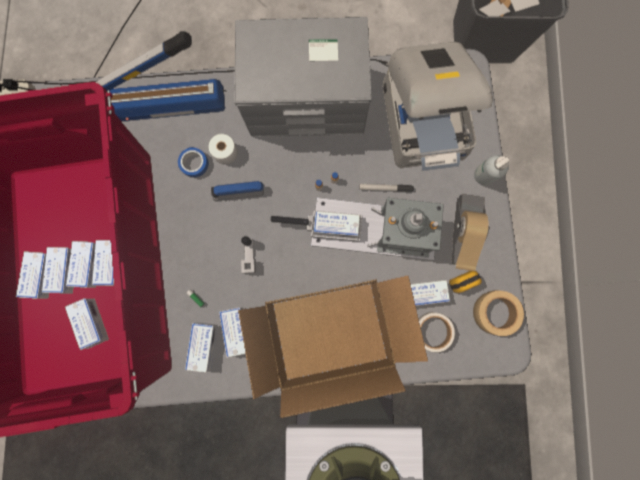

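The top view shows the press near (413,225) and the tray near (337,223), with its handle running to (272,219). The crank hub is at (248,267) with its knob at (247,241), and the vials are at (319,183) and (335,177). Next is an enlarged crop.

```bash
python3 - <<'E'
import cv2
i=cv2.imread('pics/top0.png')[170:290,235:455]
cv2.imwrite('pics/c1.png',cv2.resize(i,None,fx=3.6,fy=3.6,interpolation=cv2.INTER_CUBIC))
E
```

```text
(no output)
```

View pics/c1.png

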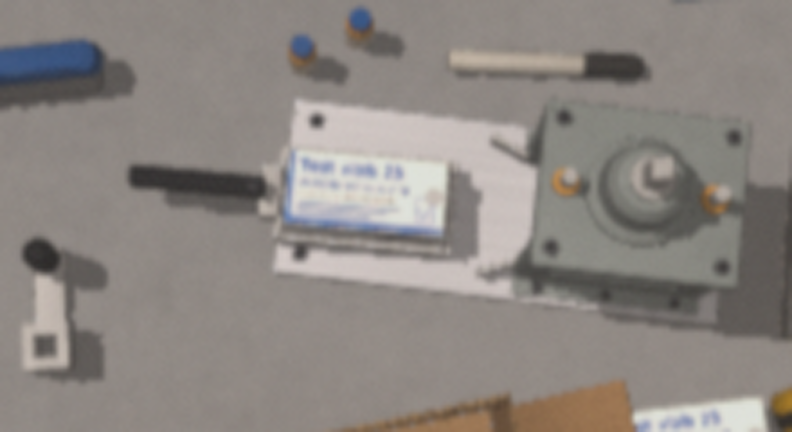

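```bash
python3 - <<'E'
from h import *
c,E=cam('top')
W=lambda x,y,z: p2w(c,E,235+x/3.6,170+y/3.6,z)
co=np.array([W(*p,.126) for p in [(548,100),(748,122),(735,287),(535,262)]]); print('crosshead',co.round(4),co.mean(0))
sc=W(658,166,.203);print('screw',sc)
ap=[W(296,100,.008),W(273,271,.008)];print('apron',np.round(ap,4),np.mean(ap,0))
f=(co[1]+co[2]-co[0]-co[3]);print('press yaw',np.degrees(np.arctan2(f[1],f[0])))
d=sc-np.mean(ap,0);print('yaw via apron',np.degrees(np.arctan2(d[1],d[0])),np.hypot(*d[:2]))
h=[W(132,176,.048),W(263,187,.048)];print('handle',np.round(h,4),np.degrees(np.arctan2(*(h[1]-h[0])[[1,0]])))
ct=np.array([W(*p,.055) for p in [(292,150),(448,163),(443,235),(285,220)]]);print('carton',ct.mean(0),ct.round(4))
f=ct[1]+ct[2]-ct[0]-ct[3];print(np.degrees(np.arctan2(f[1],f[0])))
print('hub',W(46,347,.034),'knob',W(40,255,.057))
print('vials',W(303,45,.046),W(361,18,.046))
E
```

```text
crosshead [[ 0.6667 -0.0689  0.126 ]
 [ 0.6533 -0.1928  0.126 ]
 [ 0.5502 -0.1815  0.126 ]
 [ 0.565  -0.0595  0.126 ]] [ 0.60878802 -0.1256877   0.126     ]
screw [ 0.61005595 -0.12108784  0.203     ]
apron [[0.694  0.0909 0.008 ]
 [0.5741 0.1056 0.008 ]] [0.6340404  0.09826794 0.008     ]
press yaw -96.54962140380336
yaw via apron -96.23995538884105 0.22066311376170758
handle [[0.6322 0.1985 0.048 ]
 [0.6251 0.1113 0.048 ]] -94.60383419498618
carton [0.6209078  0.04227148 0.055     ] [[ 0.6489  0.092   0.055 ]
 [ 0.6406 -0.0113  0.055 ]
 [ 0.5923 -0.0078  0.055 ]
 [ 0.6018  0.0962  0.055 ]]
-94.90367270439478
hub [0.5191801  0.25458623 0.034     ] knob [0.57755651 0.25632249 0.057     ]
vials [0.72300405 0.08548412 0.046     ] [0.74200874 0.04638815 0.046     ]
```

```bash
cat >> h.py <<'E'
def plan(way, cur=None, step=.05, tw=10):
    """way: list of (x,y,z,yaw); prints rows"""
    if cur is None:
        T,o=tool(); cur=(*o['tool_pos'],o['tool_rot'][2])
    p=np.array(cur[:3]); y=cur[3]; tr=[];tt=[]
    for w in way:
        q=np.array(w[:3]); dy=(w[3]-y+180)%360-180
        n=max(1,int(np.ceil(max(np.linalg.norm(q-p)/step,abs(dy)/tw))))
        for k in range(n):
            Rm=R.from_euler('xyz',[180,0,y+dy*k/n],degrees=True).as_matrix()
            tr.append([round(float(a),1) if step>.02 else round(float(a),2) for a in Rm.T@(q-p)/n*100]); tt.append(round(-dy/n,1))
        p=q;y=y+dy
    for i in range(0,len(tr),10): print(tr[i:i+10],tt[i:i+10])
E
python3 -c "
from h import *
plan([(.17,-.63,.32,-60),(.46,-.13,.32,-20),(.63,.16,.25,-4.8)])"
```

```text
[[0.1, -0.0, -4.9], [0.1, -0.0, -4.9], [-2.4, -4.2, -0.0], [-2.2, -4.3, -0.0], [-1.9, -4.4, -0.0], [-1.6, -4.5, -0.0], [-1.4, -4.6, -0.0], [-1.1, -4.7, -0.0], [-0.8, -4.7, -0.0], [-0.5, -4.8, -0.0]] [np.float64(-7.5), np.float64(-7.5), np.float64(-3.3), np.float64(-3.3), np.float64(-3.3), np.float64(-3.3), np.float64(-3.3), np.float64(-3.3), np.float64(-3.3), np.float64(-3.3)]
[[-0.3, -4.8, -0.0], [0.0, -4.8, -0.0], [0.3, -4.8, -0.0], [0.6, -4.8, -0.0], [0.9, -4.7, 1.0], [1.0, -4.7, 1.0], [1.2, -4.6, 1.0], [1.4, -4.6, 1.0], [1.6, -4.5, 1.0], [1.7, -4.5, 1.0]] [np.float64(-3.3), np.float64(-3.3), np.float64(-3.3), np.float64(-3.3), np.float64(-2.2), np.float64(-2.2), np.float64(-2.2), np.float64(-2.2), np.float64(-2.2), np.float64(-2.2)]
[[1.9, -4.4, 1.0]] [np.float64(-2.2)]
```

arm_command:
  translation:
    - [0.1,0,-4.9]
    - [0.1,0,-4.9]
    - [-2.4,-4.2,0]
    - [-2.2,-4.3,0]
    - [-1.9,-4.4,0]
    - [-1.6,-4.5,0]
    - [-1.4,-4.6,0]
    - [-1.1,-4.7,0]
    - [-0.8,-4.7,0]
    - [-0.5,-4.8,0]
  twist: [-7.5,-7.5,-3.3,-3.3,-3.3,-3.3,-3.3,-3.3,-3.3,-3.3]
  grip: 100

```text
time_s: 1.4
tool_pos: [0.3608, -0.2862, 0.3194]
tool_rot: [-179.8, 0.4, -32.6]
force: [0.3, -0.1, 0.6]
grip_width: 0.087
```

arm_command:
  translation:
    - [-0.3,-4.8,0]
    - [0,-4.8,0]
    - [0.3,-4.8,0]
    - [0.6,-4.8,0]
    - [0.9,-4.7,1]
    - [1,-4.7,1]
    - [1.2,-4.6,1]
    - [1.4,-4.6,1]
    - [1.6,-4.5,1]
    - [1.7,-4.5,1]
  twist: [-3.3,-3.3,-3.3,-3.3,-2.2,-2.2,-2.2,-2.2,-2.2,-2.2]

```text
time_s: 2.65
tool_pos: [0.6005, 0.1459, 0.2585]
tool_rot: [-180.0, 0.0, -5.6]
force: [1.1, -0.0, 0.8]
grip_width: 0.0871
```

```bash
python3 -c "
from h import *
plan([(.63,.16,.15,-4.8)])"
```

```text
[[0.9, -0.6, 3.6], [0.9, -0.6, 3.6], [0.9, -0.6, 3.6]] [np.float64(-0.3), np.float64(-0.3), np.float64(-0.3)]
```

arm_command:
  translation:
    - [0.9,-0.6,3.6]
    - [0.9,-0.6,3.6]
    - [0.9,-0.6,3.6]
    - [0,0,0]
  twist: [-0.3,-0.3,-0.3,0]

```text
time_s: 3.15
tool_pos: [0.6287, 0.1679, 0.1448]
tool_rot: [-179.8, 0.3, -4.2]
force: [-1.0, 0.4, 0.3]
grip_width: 0.0869
```

```bash
python3 - <<'E'
from h import *
c,E=cam('wrist'); cv2.imwrite('pics/w1.png',c['img']); np.savez('pics/w1.npz',E=E); print(c['hand_eye'],c['fx'],c['cx'],c['cy']); T,o=tool(); print(o['tool_pos'],o['tool_rot'])
for P in [(.632,.1985,.048),(.625,.111,.048)]: print(w2p(c,E,np.array(P)))
E
```

```text
[[ 9.99999631e-01 -5.52771920e-04  6.56927719e-04  2.60026744e-04]
 [-3.36298661e-04 -9.56211088e-01 -2.92677712e-01 -8.01682191e-02]
 [ 7.89945589e-04  2.92677383e-01 -9.56210921e-01 -1.61780354e-01]
 [ 0.00000000e+00  0.00000000e+00  0.00000000e+00  1.00000000e+00]] 400.329110744383 318.56489384343115 235.2629868548855
[0.62956616 0.16833025 0.14699086] [-1.79735130e+02  1.27707363e-01 -4.20294526e+00]
[320.93190693 192.30452546]
[319.85648596 313.18551417]
```

View pics/w1.png

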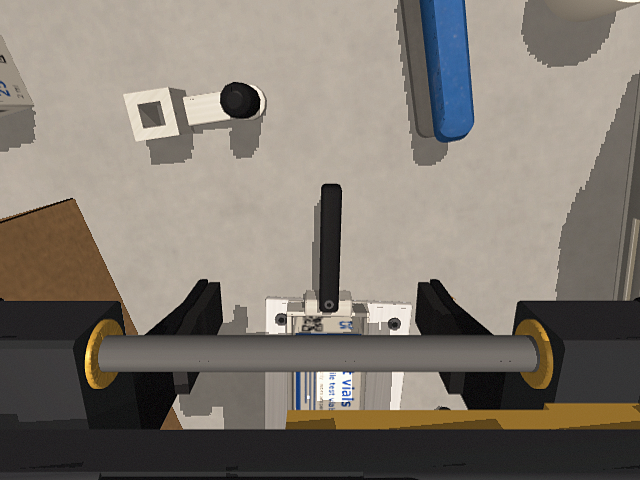

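The handle runs from (331,186) to (328,308). The crank hub's top is centred near (153,114) and the knob's top near (240,98).

```bash
python3 - <<'E'
from h import *
c,E0=cam('wrist'); E=np.load('pics/w1.npz')['E']
a,b=p2w(c,E,331,186,.048),p2w(c,E,328.5,308,.048); print(a,b,np.degrees(np.arctan2(*(b-a)[[1,0]])))
hub=np.mean([p2w(c,E,*p,.034) for p in [(124,94),(174,88),(181,134),(137,140)]],0); k=p2w(c,E,240,97,.057);d=k-hub
print(hub,k,np.degrees(np.arctan2(d[1],d[0])),np.hypot(*d[:2]))
u=(b-a)/np.linalg.norm(b-a); g=a+u*.04; print(g)
plan([(g[0],g[1],.06,-4.8),(g[0],g[1],.021,-4.8)],step=.04)
E
```

```text
[0.63883356 0.20217423 0.048     ] [0.63145661 0.11467297 0.048     ] -94.81902609075223
[0.52658167 0.25511938 0.034     ] [0.58845835 0.260468   0.057     ] 4.940366857650906 0.062107418114687216
[0.63547321 0.16231563 0.048     ]
[[0.2, 0.2, 3.0], [0.2, 0.2, 3.0], [0.2, 0.2, 3.0], [-0.0, -0.0, 3.9]] [np.float64(0.2), np.float64(0.2), np.float64(0.2), np.float64(-0.0)]
```

arm_command:
  translation:
    - [0.15,0.2,3]
    - [0.15,0.2,3]
    - [0.1,0.2,3]
    - [0,0,3.6]
    - [0,0,0]
  twist: [0.2,0.2,0.2,0,0]

```text
time_s: 3.88
tool_pos: [0.6422, 0.1626, 0.0333]
tool_rot: [-179.5, -1.1, -5.1]
force: [0.2, -0.2, 0.9]
grip_width: 0.0868
```

arm_command:
  translation:
    - [0,0,0]
    - [0,0,0]
    - [0,0,0]
    - [0,0,0]
    - [0,0,0]
    - [0,0,0]
    - [0,0,0]
  twist: [0,0,0,0,0,0,0]
  grip: 0
  force: 25

```text
time_s: 4.75
tool_pos: [0.6462, 0.164, 0.0415]
tool_rot: [-179.3, -1.7, -5.2]
force: [-1.5, 0.6, 1.1]
grip_width: 0.025
```

arm_command:
  translation:
    - [0,0,0.6]
    - [0,0,0]
  twist: [0,0]

```text
time_s: 5.0
tool_pos: [0.6456, 0.1648, 0.0353]
tool_rot: [-179.3, -1.6, -5.1]
force: [-2.5, 0.4, 3.7]
grip_width: 0.014
```

```bash
python3 - <<'E'
from h import *
c,E=cam('wrist'); cv2.imwrite('pics/w2.png',c['img'][150:480]); T,o=tool(); print(o)
E
```

```text
{'time_s': 5.05, 'qpos': array([ 16.95225994,  35.04647259, -45.03844267,  92.20578587,
        27.44916216,  62.43492081, -40.26910222]), 'joint_velocities': array([ 0.18291645, -0.1002799 , -0.00290165, -0.05602428, -0.02363018,
        0.15968179,  0.05701455]), 'effort': array([  0.53133247, -49.49105501, -11.51269823, -26.31013691,
         0.79859857,  -1.23202343,   0.19310456]), 'tool_pos': array([0.64560495, 0.16466883, 0.03544719]), 'tool_rot': array([-179.33974026,   -1.60594664,   -5.14233203]), 'force': array([-2.97206459, -0.16758649,  3.15961459]), 'wrist_torque': array([ 0.04347677,  0.80808221, -0.18052958]), 'grip_width': 0.014187010096153495}
```

View pics/w2.png

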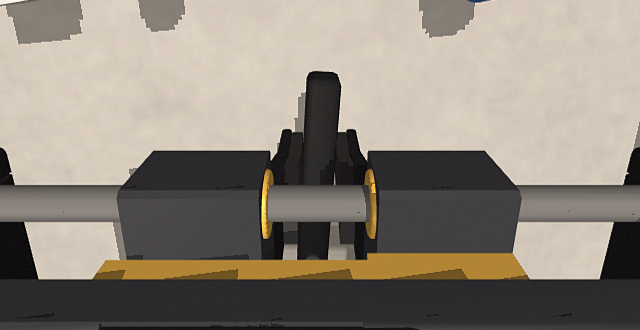

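The handle is held at 14 mm opening, with the bar seen at (322,75) between the pads. I now need the press's position from a second view, plus the tray's place.

```bash
python3 - <<'E'
from h import *
s=cv2.imread('pics/scene0.png')[185:285,290:455]; c,E=cam('top'); t=c['img'][170:270,290:455]
f=lambda i:cv2.resize(i,None,fx=4,fy=4,interpolation=cv2.INTER_CUBIC)[:300 if i is None else None]
o=np.vstack([f(s)[20:320],f(t)[20:320]]);print(o.shape);cv2.imwrite('pics/c2.png',o)
E
```

```text
(600, 660, 3)
```

View pics/c2.png

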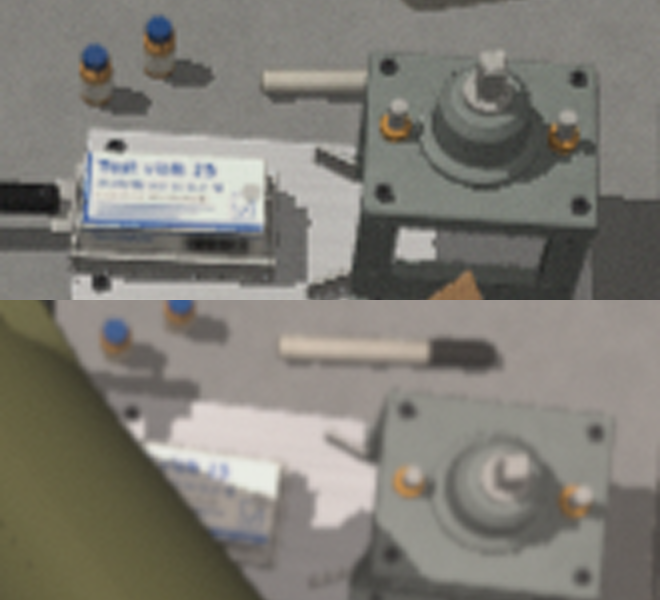

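```bash
python3 - <<'E'
from h import *
c,E=cam('scene')
S=lambda x,y,z: p2w(c,E,290+x/4,185+(y+20)/4,z)
co=np.array([S(*p,.126) for p in [(370,52),(598,65),(597,228),(360,207)]]);print('scene crosshead',co.round(4),co.mean(0),'sq',S(492,60,.203))
ct=np.array([S(*p,.055) for p in [(90,153),(265,160),(262,230),(83,222)]]);print('carton t0',ct.mean(0))
c2,E2=cam('top')
Tt=lambda x,y,z: p2w(c2,E2,290+x/4,170+(y-280)/4,z)
print('top now: carton R', Tt(280,463,.055),Tt(275,562,.055));
print('sq',Tt(514,470,.203))
print('ch',np.mean([Tt(*p,.126) for p in [(390,390),(612,412),(600,597),(377,570)]],0))
# vials for sanity
print(S(95,52,.046),S(159,24,.046))
E
```

```text
scene crosshead [[ 0.6697 -0.069   0.126 ]
 [ 0.656  -0.196   0.126 ]
 [ 0.5518 -0.1821  0.126 ]
 [ 0.5696 -0.0554  0.126 ]] [ 0.61175133 -0.12561925  0.126     ] sq [ 0.61220597 -0.12264807  0.203     ]
carton t0 [0.62419509 0.04273095 0.055     ]
top now: carton R [ 0.63943654 -0.01264836  0.055     ] [ 0.57987133 -0.00935724  0.055     ]
sq [ 0.60716126 -0.12249804  0.203     ]
ch [ 0.60987612 -0.12680757  0.126     ]
[0.72803861 0.08678733 0.046     ] [0.74684834 0.04734918 0.046     ]
```

```bash
python3 - <<'E'
from h import *
c,E=cam('wrist')
print(p2w(c,E,323,224,.048), p2w(c,E,314,405,.048)); T,o=tool();print(o['tool_pos'],o['tool_rot'],T[:3,2])
E
```

```text
[0.65069356 0.20306957 0.048     ] [0.63948961 0.1202398  0.048     ]
[0.64584953 0.16461522 0.03555798] [-179.3291492    -1.64474757   -5.14039709] [ 0.02963394  0.00908975 -0.99951949]
```

arm_command:
  translation:
    - [-0.05,2,0]
    - [-0.05,2,0]
    - [-0.05,2,0]
    - [-0.05,2,0]
  twist: [0.3,0.3,0.3,0.2]
  force: 40

```text
time_s: 5.75
tool_pos: [0.639, 0.0886, 0.0361]
tool_rot: [-178.7, -2.1, -6.0]
force: [0.6, 4.2, 3.3]
grip_width: 0.0136
```

arm_command:
  translation:
    - [-0.15,2,0]
    - [-0.15,2,0]
    - [-0.1,2,0]
    - [-0.1,1.5,0]
    - [0,1.2,0]
    - [0,1,0]
  twist: [0.1,0.1,0.1,0.1,0,0]

```text
time_s: 6.5
tool_pos: [0.6262, -0.0021, 0.037]
tool_rot: [-177.5, -2.6, -6.4]
force: [0.4, 29.5, 3.7]
grip_width: 0.0137
```

arm_command:
  translation:
    - [0,0.8,0]
    - [0,0.8,0]
  twist: [0,0]

```text
time_s: 6.75
tool_pos: [0.6259, -0.002, 0.0379]
tool_rot: [-176.4, -2.8, -5.8]
force: [3.8, 16.7, -0.9]
grip_width: 0.0138
```

arm_command:
  translation:
    - [0,0.3,0]
    - [0,0.3,0]
    - [0,0,0]
    - [0,0,0]
    - [0,0,0]
  twist: [0,0,0,0,0]
  grip: 60

```text
time_s: 7.38
tool_pos: [0.6223, -0.0148, 0.0348]
tool_rot: [-176.7, -2.5, -6.0]
force: [-0.6, 0.4, -0.0]
grip_width: 0.0498
```

```bash
python3 -c "
from h import *
T,o=tool();print(o['qpos'].round(1),o['tool_pos'],o['tool_rot'])
plan([(.625,.0,.20,-10),(.524,.255,.15,-85)])"
```

```text
[ 37.8  29.9 -46.5  99.8  22.   57.5 -21.7] [ 0.62232961 -0.01475619  0.03482135] [-176.73961267   -2.48426938   -6.02071549]
[[0.0, -0.4, -4.1], [0.0, -0.4, -4.1], [0.0, -0.4, -4.1], [0.0, -0.4, -4.1], [-1.8, -2.9, 0.6], [-2.2, -2.6, 0.6], [-2.6, -2.2, 0.6], [-3.0, -1.7, 0.6], [-3.2, -1.2, 0.6], [-3.4, -0.7, 0.6]] [np.float64(1.0), np.float64(1.0), np.float64(1.0), np.float64(1.0), np.float64(9.4), np.float64(9.4), np.float64(9.4), np.float64(9.4), np.float64(9.4), np.float64(9.4)]
[[-3.4, -0.1, 0.6], [-3.4, 0.4, 0.6]] [np.float64(9.4), np.float64(9.4)]
```

arm_command:
  translation:
    - [0,-0.4,-4.1]
    - [0,-0.4,-4.1]
    - [0,-0.4,-4.1]
    - [0,-0.4,-4.1]
    - [-1.8,-2.9,0.6]
    - [-2.2,-2.6,0.6]
    - [-2.6,-2.2,0.6]
    - [-3,-1.7,0.6]
    - [-3.2,-1.2,0.6]
    - [-3.4,-0.7,0.6]
  twist: [1,1,1,1,9.4,9.4,9.4,9.4,9.4,9.4]

```text
time_s: 8.62
tool_pos: [0.5451, 0.1872, 0.1749]
tool_rot: [-176.2, 1.5, -68.7]
force: [0.2, 0.1, 0.1]
grip_width: 0.0524
```

arm_command:
  translation:
    - [-3.4,-0.1,0.6]
    - [-3.4,0.4,0.6]
  twist: [9.4,9.4]

```text
time_s: 8.88
tool_pos: [0.5227, 0.2541, 0.1649]
tool_rot: [-176.9, 2.6, -88.1]
force: [0.1, -0.2, 0.2]
grip_width: 0.0523
```

```bash
python3 -c "
from h import *
T,o=tool();print(o['qpos'].round(1),o['tool_pos'],o['tool_rot'])
plan([(.524,.255,.15,-85)],step=.03)"
```

```text
[  13.4   14.1  -47.    99.8   10.4   66.8 -124.4] [0.52267289 0.25414289 0.16489884] [-176.89247162    2.63844631  -88.13579383]
[[-0.1, -0.1, 1.5]] [np.float64(-3.1)]
```

arm_command:
  translation:
    - [-0.1,-0.1,1]
    - [0,0,0]
  twist: [-3,0]
  grip: 80

```text
time_s: 9.12
tool_pos: [0.5225, 0.2582, 0.1545]
tool_rot: [-176.8, 2.5, -84.6]
force: [0.6, -1.0, 0.1]
grip_width: 0.0647
```

```bash
python3 - <<'E'
from h import *
c,E=cam('wrist'); cv2.imwrite('pics/w3.png',c['img']); np.savez('pics/w3.npz',E=E); T,o=tool(); print(o['tool_pos'],o['tool_rot'])
c,E=cam('top'); cv2.imwrite('pics/top2.png',c['img'])
E
```

```text
[0.52264345 0.25872523 0.15512764] [-176.73146602    2.50539167  -84.62241558]
```

View pics/w3.png

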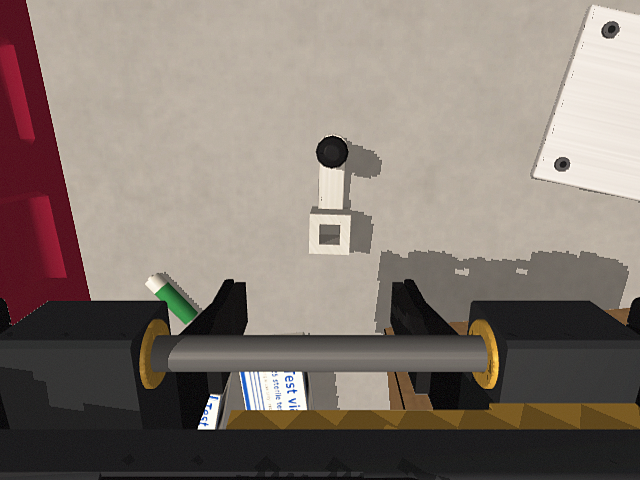

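Hub's top is centred at (330,233), with corners (310,213) to (350,254), and the knob is at (332,152). The AA cell is at (175,298). The apron's front is empty, so the tray went in.

```bash
python3 - <<'E'
from h import *
c,_=cam('wrist'); E=np.load('pics/w3.npz')['E']
hub=p2w(c,E,330,233,.034); k=p2w(c,E,332,152,.057); d=k-hub; a=np.degrees(np.arctan2(d[1],d[0]))
co=[p2w(c,E,*p,.034) for p in [(309.5,213),(351,212),(350,254),(308.5,254)]]
e=co[0]+co[1]-co[2]-co[3]; print('hub',hub,np.mean(co,0),'knob',k,a,np.hypot(*d[:2]),'edge',np.degrees(np.arctan2(e[1],e[0])))
T,o=tool()
for n,p,z in [('cell1',(150,280),.007),('cell2',(195,320),.007),('cartonTL',(240,370),.043)]:
    P=p2w(c,E,*p,z); print(n,P,'rel tool',T[:3,:3].T@(P-hub))
yaw=a-90
print(T[:3,2])
plan([(hub[0],hub[1],.06,yaw),(hub[0],hub[1],.006,yaw)],step=.03)
E
```

```text
hub [0.52561953 0.25475296 0.034     ] [0.525207   0.25493814 0.034     ] knob [0.58469408 0.25913473 0.057     ] 4.242061600418037 0.0592368316355212 edge 4.490000954223044
cell1 [0.46239417 0.40181137 0.007     ] rel tool [-0.15090345  0.05135415  0.03071679]
cell2 [0.42992774 0.36263096 0.007     ] rel tool [-0.11489764  0.08712194  0.0270533 ]
cartonTL [0.41008083 0.31394744 0.043     ] rel tool [-0.06986066  0.10909797 -0.01230034]
[ 0.053825    0.04890155 -0.99735225]
[[0.1, -0.0, 2.4], [0.1, -0.0, 2.4], [0.1, -0.0, 2.4], [0.1, -0.1, 2.4], [0.0, -0.0, 2.7], [0.0, -0.0, 2.7]] [np.float64(0.3), np.float64(0.3), np.float64(0.3), np.float64(0.3), np.float64(-0.0), np.float64(-0.0)]
```

```bash
python3 - <<'E'
s=open('h.py').read()
s=s.replace("Rm=R.from_euler('xyz',[180,0,y+dy*k/n],degrees=True).as_matrix()","Rm=R.from_euler('z',y+dy*k/n-y00,degrees=True).as_matrix()@R00").replace("    p=np.array(cur[:3]); y=","    R00=tool()[0][:3,:3]; y00=tool()[1]['tool_rot'][2]\n    p=np.array(cur[:3]); y=").replace("tt.append(round(-dy/n,1))","tt.append(round(float(-dy/n),1))")
open('h.py','w').write(s)
E
python3 -c "
from h import *
plan([(.5262,.2555,.06,-85.6),(.5262,.2555,.010,-85.6)],step=.03)"
```

```text
[[0.2, 0.1, 2.4], [0.2, 0.1, 2.4], [0.2, 0.1, 2.4], [0.2, 0.1, 2.4], [0.1, 0.1, 2.5], [0.1, 0.1, 2.5]] [0.2, 0.2, 0.2, 0.2, -0.0, -0.0]
```

arm_command:
  translation:
    - [0.2,0.1,2.4]
    - [0.2,0.1,2.4]
    - [0.2,0.1,2.4]
    - [0.2,0.1,2.4]
    - [0.1,0.1,2]
    - [0,0,0]
  twist: [0.2,0.2,0.2,0.2,0,0]

```text
time_s: 10.02
tool_pos: [0.5318, 0.2476, 0.0384]
tool_rot: [-176.4, 2.5, -86.1]
force: [-0.3, 0.2, 1.0]
grip_width: 0.0699
```

```bash
python3 -c "
from h import *
T,o=tool();print(o['tool_pos'],o['tool_rot'],T[:3,2])
plan([(.526,.2555,.010,-85.6)],step=.015)"
```

```text
[0.53175831 0.24757992 0.03837397] [-176.38008044    2.48157363  -86.13118623] [ 0.06007802  0.04737326 -0.99706891]
[[-0.24, 0.23, 0.94], [-0.24, 0.23, 0.94], [-0.24, 0.23, 0.94]] [-0.2, -0.2, -0.2]
```

arm_command:
  translation:
    - [-0.24,0.23,0.95]
    - [-0.24,0.23,0.95]
    - [-0.24,0.23,0.95]
  twist: [-0.2,-0.2,-0.2]

```text
time_s: 10.4
tool_pos: [0.5281, 0.2568, 0.0109]
tool_rot: [-176.1, 2.5, -85.5]
force: [-0.5, -0.2, 0.2]
grip_width: 0.0698
```

arm_command:
  translation:
    - [0,0,0.5]
    - [0,0,0.5]
    - [0,0,0.5]
  twist: [0,0,0]

```text
time_s: 10.78
tool_pos: [0.5286, 0.2578, 0.0014]
tool_rot: [-176.2, 2.1, -85.5]
force: [-21.2, -10.1, 57.5]
grip_width: 0.0698
```

arm_command:
  translation:
    - [0,0,0.2]
    - [0,0,0.2]
    - [0,0,0.2]
    - [0,0,0.2]
  twist: [0,0,0,0]

```text
time_s: 11.28
tool_pos: [0.5285, 0.2578, 0.0016]
tool_rot: [-176.2, 1.6, -85.6]
force: [-6.2, -2.3, 17.4]
grip_width: 0.0699
```

arm_command:
  translation:
    - [0,0,0.4]
    - [0,0,0.4]
    - [0,0,0.4]
    - [0,0,0.4]
    - [0,0,0.4]
    - [0,0,0.4]
    - [0,0,0.4]
    - [0,0,0.4]
  twist: [0,0,0,0,0,0,0,0]

```text
time_s: 12.28
tool_pos: [0.5287, 0.2578, 0.0005]
tool_rot: [-176.4, -0.2, -85.9]
force: [-12.7, -8.4, 32.1]
grip_width: 0.0697
```

arm_command:
  translation:
    - [0.15,0.1,-0.4]
    - [0.15,0.1,-0.3]
  twist: [0,0]

```text
time_s: 12.52
tool_pos: [0.5273, 0.2553, 0.009]
tool_rot: [-176.3, -0.1, -85.9]
force: [-0.7, 0.1, -0.4]
grip_width: 0.07
```

arm_command:
  translation:
    - [0,0,0]
    - [0,0,0]
    - [0,0,0]
    - [0,0,0]
  twist: [0,0,0,0]
  grip: 0
  force: 40

```text
time_s: 13.02
tool_pos: [0.5269, 0.2545, 0.0076]
tool_rot: [-176.4, -0.1, -85.9]
force: [-0.2, 0.9, -0.1]
grip_width: 0.0374
```

arm_command:
  translation:
    - [0,0,0]
    - [0,0,0]
    - [0,0,-1]
    - [0,0,-2]
    - [0,0,-2]
  twist: [0,0,0,0,0]

```text
time_s: 13.65
tool_pos: [0.5215, 0.2537, 0.0581]
tool_rot: [-176.7, -0.2, -85.9]
force: [1.7, 0.1, -2.4]
grip_width: 0.0298
```

```bash
python3 -c "
from h import *
T,o=tool();print(o['qpos'].round(1),T[:3,2])
plan([(.52,.20,.30,-85),(.52,-.08,.30,-85)],step=.05)"
```

```text
[   7.5   21.3  -43.4  105.3   19.4   57.5 -129.7] [ 5.85047002e-02  5.21405071e-04 -9.98286997e-01]
[[1.1, -0.2, -4.8], [1.1, -0.2, -4.8], [1.1, -0.2, -4.8], [1.1, -0.2, -4.8], [1.1, -0.2, -4.8], [4.6, 0.4, -0.0], [4.6, 0.4, -0.0], [4.6, 0.4, -0.0], [4.6, 0.4, -0.0], [4.6, 0.4, -0.0]] [-0.2, -0.2, -0.2, -0.2, -0.2, -0.0, -0.0, -0.0, -0.0, -0.0]
[[4.6, 0.4, -0.0]] [-0.0]
```

arm_command:
  translation:
    - [1.1,-0.2,-4.8]
    - [1.1,-0.2,-4.8]
    - [1.1,-0.2,-4.8]
    - [1.1,-0.2,-4.8]
    - [1.1,-0.2,-4.8]
    - [4.6,0.4,0]
    - [4.6,0.4,0]
    - [4.6,0.4,0]
    - [4.6,0.4,0]
    - [4.6,0.4,0]
  twist: [-0.2,-0.2,-0.2,-0.2,-0.2,0,0,0,0,0]

```text
time_s: 14.9
tool_pos: [0.5209, -0.0287, 0.3245]
tool_rot: [-175.4, -0.5, -83.7]
force: [1.2, 0.2, -3.0]
grip_width: 0.0295
```

arm_command:
  translation:
    - [4.6,0.4,0]
    - [0,0,0]
    - [0,0,0]
  twist: [0,0,0]

```text
time_s: 15.28
tool_pos: [0.5204, -0.079, 0.3283]
tool_rot: [-175.3, -0.7, -83.9]
force: [-0.4, 1.0, -1.8]
grip_width: 0.0299
```

```bash
python3 - <<'E'
from h import *
c,E=cam('wrist'); cv2.imwrite('pics/w4.png',c['img']); np.savez('pics/w4.npz',E=E); T,o=tool(); print(o['qpos'].round(1),o['tool_pos'],o['tool_rot'],T[:3,2]); print(w2p(c,E,np.array([.611,-.1225,.203])))
E
```

```text
[ 37.1  -1.3 -30.3  93.5  -1.   82.8 -77. ] [ 0.5203771  -0.07959614  0.32822184] [-175.28369619   -0.70514074  -83.95981221] [ 0.08305624 -0.00354505 -0.99653856]
[390.56422165 121.21379266]
```

View pics/w4.png

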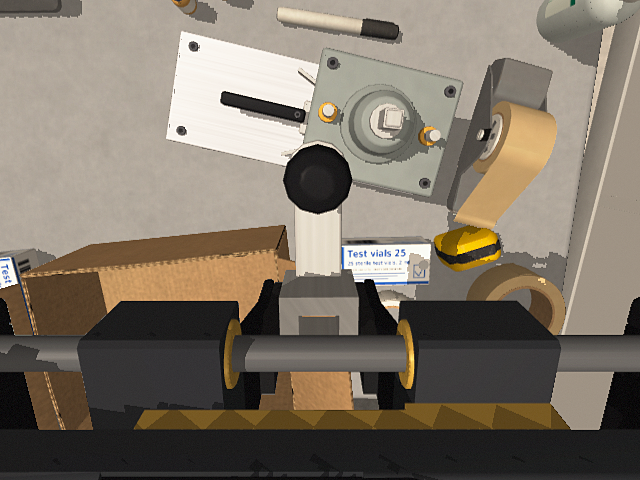

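The tray is in the bay, with only its handle (220–305, 92–118) showing in front. The square's top is near (393,118), next to the projected (391,121). I'm enlarging it to read the angle.

```bash
python3 - <<'E'
import cv2
i=cv2.imread('pics/w4.png')
a=cv2.resize(i[70:160,340:440],None,fx=6,fy=6,interpolation=cv2.INTER_CUBIC)
cv2.imwrite('pics/c4.png',a)
E
```

```text
(no output)
```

View pics/c4.png

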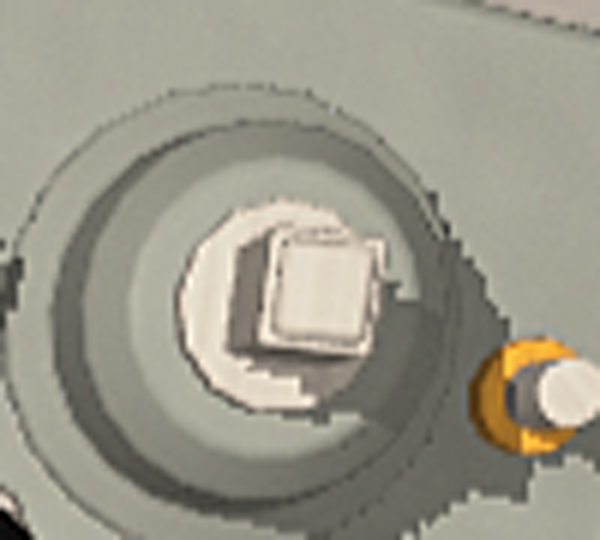

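The square's chamfer corners in the crop are about (276,225), (383,239), (366,357) and (262,350), and its top face is centred at (325,290).

```bash
python3 - <<'E'
from h import *
c,_=cam('wrist'); E=np.load('pics/w4.npz')['E']; T,o=tool()
P=lambda x,y,z:p2w(c,E,340+x/6,70+y/6,z)
q=np.array([P(*p,.200) for p in [(276,225),(383,239),(366,357),(262,350)]])
i=np.array([P(*p,.203) for p in [(285,238),(375,242),(367,339),(276,333)]])
for s in (q,i):
    for k in range(4):
        d=s[(k+1)%4]-s[k]; print(round(float(np.degrees(np.arctan2(d[1],d[0]))),1),round(1000*float(np.linalg.norm(d)),1),end='; ')
    print(s.mean(0))
print('shoulder',P(275,305,.174))
cr=np.array([p2w(c,E,*p,.126) for p in [(322,48),(465,80),(433,196),(305,152)]]);print('crosshead',cr.round(3))
# crank: arm direction at hand: hub top front edge & knob
zt=o['tool_pos'][2]
print('knob',p2w(c,E,318,178,zt+.055), 'tool',o['tool_pos'])
for v in (215,270):
    print(p2w(c,E,(296+341)/2,v,zt+.005))
E
```

```text
-91.0 12.8; -179.9 13.6; 92.4 12.5; 1.4 14.3; [ 0.6130902  -0.12497096  0.2       ]
-86.3 10.6; -176.3 11.0; 92.5 10.8; 2.5 10.8; [ 0.61342374 -0.12480952  0.203     ]
shoulder [ 0.61325007 -0.12392978  0.174     ]
crosshead [[ 0.671 -0.069  0.126]
 [ 0.659 -0.196  0.126]
 [ 0.555 -0.185  0.126]
 [ 0.582 -0.063  0.126]]
knob [ 0.57896638 -0.07257762  0.38298179] tool [ 0.52048207 -0.07930719  0.32798179]
[ 0.56030569 -0.0752478   0.33298179]
[ 0.53675048 -0.07775644  0.33298179]
```

```bash
python3 - <<'E'
from h import *
c,_=cam('wrist'); E=np.load('pics/w4.npz')['E']; T,o=tool(); g=np.array(o['tool_pos'])
i=cv2.imread('pics/w4.png',0); print(i[255:335:2,319].tolist()); print(i[312:324,300:340:6].tolist())
u=np.array([np.cos(np.radians(6.2)),np.sin(np.radians(6.2)),0])
for n,p,z,d in [('holefront',(319,318),.0264,.0077),('knob',(318,177),.0494+.001,.060)]:
    P=p2w(c,E,*p,g[2]+z); h=P-u*d; print(n,h,'hub-tool',(h-g)[:2]*1000)
pad=g-.019*T[:3,2]; print('pad-tool',(pad-g)*1000)
E
```

```text
[218, 219, 218, 219, 217, 218, 218, 217, 219, 209, 131, 79, 83, 83, 84, 84, 83, 83, 85, 84, 83, 109, 140, 137, 134, 138, 144, 141, 144, 139, 153, 73, 80, 84, 84, 82, 84, 85, 85, 87]
[[139, 134, 140, 141, 140, 143, 144], [137, 133, 138, 140, 140, 140, 144], [139, 135, 139, 140, 142, 139, 141], [127, 138, 151, 152, 155, 151, 118], [77, 138, 136, 141, 145, 137, 69], [81, 72, 73, 74, 71, 75, 72], [83, 82, 80, 84, 80, 81, 76], [83, 81, 83, 83, 82, 85, 76], [82, 82, 82, 84, 83, 84, 77], [83, 82, 80, 83, 84, 85, 76], [81, 82, 80, 85, 82, 84, 77], [84, 84, 80, 83, 81, 86, 76]]
holefront [ 0.51670564 -0.07986949  0.35415282] hub-tool [-3.83442997 -0.81219788]
knob [ 0.51925747 -0.07911033  0.37815282] hub-tool [-1.28259625 -0.05303649]
pad-tool [-1.5705584   0.05950114 18.93488331]
```

```bash
python3 -c "
from h import *
plan([(.615,-.1243,.30,-88),(.615,-.1243,.24,-88)],step=.025)"
```

```text
[[1.1, -1.7, 0.7], [1.1, -1.7, 0.7], [1.0, -1.8, 0.7], [1.0, -1.8, 0.7], [1.0, -1.8, 0.7], [-0.0, 0.2, 2.0], [-0.0, 0.2, 2.0], [-0.0, 0.2, 2.0]] [0.8, 0.8, 0.8, 0.8, 0.8, -0.0, -0.0, -0.0]
```

arm_command:
  translation:
    - [1.1,-1.7,0.7]
    - [1.1,-1.7,0.7]
    - [1,-1.8,0.7]
    - [1,-1.8,0.7]
    - [1,-1.8,0.7]
    - [0,0.2,2]
    - [0,0.2,2]
    - [0,0.2,2]
    - [0,0,0]
  twist: [0.8,0.8,0.8,0.8,0.8,0,0,0,0]

```text
time_s: 16.55
tool_pos: [0.6186, -0.112, 0.2393]
tool_rot: [-175.2, -0.2, -86.9]
force: [0.0, -0.1, -1.3]
grip_width: 0.0297
```

```bash
python3 -c "
from h import *
T,o=tool();print(T[:3,2],o['tool_pos'],o['tool_rot'])
plan([(.615,-.1243,.216,-88)],step=.01)"
```

```text
[ 0.08366134  0.00152038 -0.99649308] [ 0.61861845 -0.11199293  0.23926682] [-1.75203301e+02 -1.73978138e-01 -8.68865020e+01]
[[0.4, 0.21, 0.76], [0.4, 0.2, 0.76], [0.4, 0.2, 0.76]] [0.4, 0.4, 0.4]
```

arm_command:
  translation:
    - [0.4,0.2,0.5]
    - [0.4,0.2,0.5]
    - [0.4,0.2,0.4]
    - [0,0,0]
  twist: [0.4,0.4,0.4,0]

```text
time_s: 17.05
tool_pos: [0.6155, -0.1247, 0.2269]
tool_rot: [-175.0, -0.1, -88.1]
force: [0.2, 0.1, -3.1]
grip_width: 0.0297
```

```bash
python3 -c "
from h import *
T,o=tool();print(T[:3,2],o['tool_pos'],o['tool_rot'])
plan([(.615,-.1243,.218,-88)],step=.01)"
```

```text
[ 8.75441002e-02  5.20897241e-04 -9.96160509e-01] [ 0.6154702  -0.12466888  0.22687147] [-1.74979394e+02 -1.35362848e-01 -8.81186386e+01]
[[-0.04, 0.12, 0.88]] [-0.1]
```

arm_command:
  translation:
    - [-0.03,0.08,0.5]
    - [0,0.05,0.5]
    - [0,0.05,0.5]
    - [0,0.05,0.5]
  twist: [0,0,0,0]

```text
time_s: 17.55
tool_pos: [0.6154, -0.1241, 0.2062]
tool_rot: [-174.9, -0.1, -88.1]
force: [-0.2, 0.3, -3.0]
grip_width: 0.0296
```

arm_command:
  translation:
    - [0,0.05,0.5]
    - [0,0.05,0.5]
    - [0,0.05,0.5]
  twist: [0,0,0]

```text
time_s: 17.92
tool_pos: [0.6153, -0.124, 0.1899]
tool_rot: [-174.9, -0.1, -88.1]
force: [0.2, 0.3, -1.8]
grip_width: 0.0298
```

arm_command:
  translation:
    - [0,0.05,0.5]
    - [0,0.05,0.5]
    - [0,0.02,0.4]
  twist: [0,0,0]

```text
time_s: 18.3
tool_pos: [0.616, -0.124, 0.1813]
tool_rot: [-174.8, -0.3, -88.1]
force: [-10.9, 1.7, 22.1]
grip_width: 0.0294
```

arm_command:
  translation:
    - [0,0,0.1]
    - [0,0,0]
    - [0,0,0]
  twist: [0,0,0]
  grip: 75

```text
time_s: 18.68
tool_pos: [0.6174, -0.1242, 0.1824]
tool_rot: [-174.5, -0.3, -88.1]
force: [0.6, 0.0, 0.6]
grip_width: 0.0524
```

arm_command:
  translation:
    - [0,0,0]
    - [0,-0.1,-1.5]
    - [0,-0.2,-2.5]
    - [0,-0.2,-2.5]
    - [0,0,0]
  twist: [0,0,0,0,0]

```text
time_s: 19.3
tool_pos: [0.6165, -0.1239, 0.2512]
tool_rot: [-174.5, -0.3, -88.1]
force: [-0.7, -0.3, -0.0]
grip_width: 0.0652
```

```bash
python3 - <<'E'
from h import *
c,E=cam('wrist'); cv2.imwrite('pics/w5.png',c['img']); np.savez('pics/w5.npz',E=E); T,o=tool(); print(o['qpos'].round(1),o['tool_pos'],o['tool_rot'],T[:3,2]); 
for P in [(.673,-.1227,.231),(.6132,-.1247,.208)]: print(w2p(c,E,np.array(P)))
E
```

```text
[ 35.   13.1 -30.1  88.5   6.3  74.9 -83.6] [ 0.61562131 -0.12383363  0.24952801] [-174.64667414   -0.2857835   -88.0952887 ] [ 0.09341079 -0.00186239 -0.99562591]
[318.76350653 171.75381855]
[318.51036623 279.32641752]
```

View pics/w5.png

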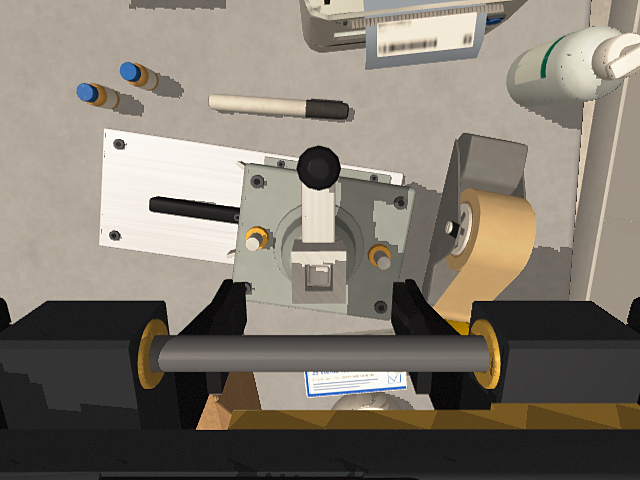

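The crank is seated: the hub is at (319,277) with the square visible in its hole, and the knob is at (319,168). All bystanders are in place.

```bash
python3 -c "
from h import *
c,_=cam('wrist'); E=np.load('pics/w5.npz')['E']
print(p2w(c,E,319,168,.231),p2w(c,E,319,277,.208))
plan([(.676,-.1225,.25,-88),(.676,-.1225,.195,-88)],step=.03)"
```

```text
[ 0.6747312  -0.12275201  0.231     ] [ 0.61454957 -0.12492535  0.208     ]
[[0.0, -2.0, 0.1], [0.0, -2.0, 0.1], [0.0, -2.0, 0.1], [-0.0, 0.3, 2.7], [-0.0, 0.3, 2.7]] [-0.0, -0.0, -0.0, -0.0, -0.0]
```

arm_command:
  translation:
    - [0,-2,0.1]
    - [0,-2,0.1]
    - [0,-2,0.1]
    - [0,0.2,2.7]
    - [0,0.2,2.6]
    - [0,0,0]
  twist: [0,0,0,0,0,0]
  grip: 60

```text
time_s: 20.15
tool_pos: [0.673, -0.1219, 0.1868]
tool_rot: [-175.5, -0.1, -88.1]
force: [-0.4, -1.0, -0.9]
grip_width: 0.0524
```

```bash
python3 -c "
from h import *
T,o=tool();print(T[:3,2],o['tool_pos'],o['tool_rot'])
plan([(.676,-.1227,.195,-88)],step=.01)"
```

```text
[ 7.81079238e-02  9.90570360e-04 -9.96944417e-01] [ 0.67301777 -0.12192058  0.18675406] [-1.75520758e+02 -9.16768118e-02 -8.81032881e+01]
[[0.09, -0.36, -0.8]] [-0.1]
```

arm_command:
  translation:
    - [0.1,-0.3,-0.6]
    - [0,0,0]
    - [0,0,0]
    - [0,0,0]
  twist: [0,0,0,0]
  grip: 0
  force: 20

```text
time_s: 20.65
tool_pos: [0.6769, -0.123, 0.1965]
tool_rot: [-175.3, -0.1, -88.1]
force: [-0.5, 0.8, -1.1]
grip_width: 0.0213
```

```bash
cat >> h.py <<'E'
def wind(a1,n,C=(.6145,-.1248),r=.06,z=None,yaw=-88,dr=0):
    """rows round the circle from the present angle, n rows of a1 deg clockwise; feedback on start"""
    T,o=tool(); p=np.array(o['tool_pos']); off=.019*T[:3,2]
    k=p-off; d=k[:2]-C; a=np.degrees(np.arctan2(d[1],d[0])); print('angle',round(a,1),'r',np.hypot(*d).round(4),'z',p[2].round(4),'rot',o['tool_rot'].round(1),'F',o['force'].round(1),'w',o['grip_width'].round(4))
    way=[(*(np.array(C)+(r+dr)*np.array([np.cos(t),np.sin(t)])+off[:2]),z or p[2],o['tool_rot'][2]) for t in np.radians(a-a1*np.arange(1,n+1))]
    plan(way,step=.0601); print(round(a-a1*n,1))
E
python3 -c "
from h import *
wind(10,5)"
```

```text
Traceback (most recent call last):
  File "h.py", line 33, in wind
    k=p-off; d=k[:2]-C; a=np.degrees(np.arctan2(d[1],d[0])); print('angle',round(a,1),'r',np.hypot(*d).round(4),'z',p[2].round(4),'rot',o['tool_rot'].round(1),'F',o['force'].round(1),'w',o['grip_width'].round(4))
                                                                                                                                                                                           ^^^^^^^^^^^^^^^^^^^^^
AttributeError: 'float' object has no attribute 'round'
```

```bash
sed -i "s/o\['grip_width'\].round(4)/round(o['grip_width'],4)/; s/round(float(a),1) if step>.02 else round(float(a),2)/round(float(a),2)/" h.py
python3 -c "
from h import *
wind(12,6)"
```

```text
angle 1.7 r 0.0609 z 0.1965 rot [-1.753e+02 -1.000e-01 -8.810e+01] F [-0.5  0.8 -1.1] w 0.0213
[[1.25, 0.23, -0.02], [1.19, 0.39, -0.03], [1.08, 0.63, -0.05], [0.93, 0.84, -0.07], [0.73, 1.01, -0.08], [0.51, 1.14, -0.09]] [-0.0, -0.0, -0.0, -0.0, -0.0, -0.0]
-70.3
```

arm_command:
  translation:
    - [1.25,0.15,-0.02]
    - [1.19,0.39,-0.03]
    - [1.08,0.63,-0.05]
    - [0.93,0.84,-0.07]
    - [0.73,1.01,-0.08]
    - [0.51,1.14,-0.09]
  twist: [0,0,0,0,0,0]

```text
time_s: 21.4
tool_pos: [0.6348, -0.1815, 0.1966]
tool_rot: [-175.3, 0.2, -88.0]
force: [0.8, 5.2, -0.7]
grip_width: 0.0213
```

```bash
python3 -c "
from h import *
wind(15,10)"
```

```text
angle -71.7 r 0.0598 z 0.1966 rot [-175.3    0.2  -88. ] F [ 0.8  5.2 -0.7] w 0.0213
[[0.25, 1.54, -0.13], [-0.17, 1.55, -0.13], [-0.57, 1.45, -0.12], [-0.93, 1.26, -0.1], [-1.22, 0.98, -0.08], [-1.43, 0.63, -0.05], [-1.55, 0.24, -0.02], [-1.56, -0.17, 0.02], [-1.46, -0.57, 0.05], [-1.26, -0.92, 0.08]] [-0.0, -0.0, -0.0, -0.0, -0.0, -0.0, -0.0, -0.0, -0.0, -0.0]
-221.7
```

Tracking is good, so I'll use larger arcs.

arm_command:
  translation:
    - [0.25,1.54,-0.13]
    - [-0.17,1.55,-0.13]
    - [-0.57,1.45,-0.12]
    - [-0.93,1.26,-0.1]
    - [-1.22,0.98,-0.08]
    - [-1.43,0.63,-0.05]
    - [-1.55,0.24,-0.02]
    - [-1.56,-0.17,0.02]
    - [-1.46,-0.57,0.05]
    - [-1.26,-0.92,0.08]
  twist: [0,0,0,0,0,0,0,0,0,0]

```text
time_s: 22.65
tool_pos: [0.569, -0.0874, 0.197]
tool_rot: [-174.6, -0.4, -88.3]
force: [-2.3, -1.3, 1.4]
grip_width: 0.0213
```

```bash
python3 -c "
from h import *
wind(15,10,z=.197)"
```

```text
angle 141.6 r 0.0603 z 0.197 rot [-174.6   -0.4  -88.3] F [-2.3 -1.3  1.4] w 0.0213
[[-1.04, -1.17, 0.11], [-0.72, -1.38, 0.13], [-0.34, -1.52, 0.14], [0.07, -1.56, 0.15], [0.47, -1.49, 0.14], [0.84, -1.31, 0.13], [1.16, -1.05, 0.11], [1.39, -0.72, 0.08], [1.53, -0.34, 0.04], [1.56, 0.07, 0.0]] [-0.0, -0.0, -0.0, -0.0, -0.0, -0.0, -0.0, -0.0, -0.0, -0.0]
-8.4
```

arm_command:
  translation:
    - [-1.04,-1.17,0.11]
    - [-0.72,-1.38,0.13]
    - [-0.34,-1.52,0.14]
    - [0.07,-1.56,0.15]
    - [0.47,-1.49,0.14]
    - [0.84,-1.31,0.13]
    - [1.16,-1.05,0.11]
    - [1.39,-0.72,0.08]
    - [1.53,-0.34,0.04]
    - [1.56,0.07,0]
  twist: [0,0,0,0,0,0,0,0,0,0]

```text
time_s: 23.9
tool_pos: [0.6758, -0.1374, 0.1952]
tool_rot: [-176.3, -0.5, -88.6]
force: [-11.3, 4.7, 7.2]
grip_width: 0.021
```

```bash
python3 -c "
from h import *
wind(15,10,z=.197)"
```

```text
angle -11.7 r 0.0613 z 0.1952 rot [-176.3   -0.5  -88.6] F [-11.3   4.7   7.2] w 0.021
[[1.44, 0.67, -0.21], [1.27, 0.91, -0.05], [0.99, 1.21, -0.07], [0.65, 1.42, -0.09], [0.26, 1.54, -0.1], [-0.15, 1.56, -0.1], [-0.55, 1.46, -0.1], [-0.91, 1.27, -0.09], [-1.21, 0.99, -0.08], [-1.43, 0.64, -0.05]] [-0.0, -0.0, -0.0, -0.0, -0.0, -0.0, -0.0, -0.0, -0.0, -0.0]
-161.7
```

arm_command:
  translation:
    - [1.44,0.67,-0.15]
    - [1.27,0.91,-0.05]
    - [0.99,1.21,-0.07]
    - [0.65,1.42,-0.09]
    - [0.26,1.54,-0.1]
    - [-0.15,1.56,-0.1]
    - [-0.55,1.46,-0.1]
    - [-0.91,1.27,-0.09]
    - [-1.21,0.99,-0.08]
    - [-1.43,0.64,-0.05]
  twist: [0,0,0,0,0,0,0,0,0,0]

```text
time_s: 25.15
tool_pos: [0.5589, -0.1425, 0.1972]
tool_rot: [-175.3, -0.3, -88.7]
force: [8.5, -0.3, -3.1]
grip_width: 0.0211
```

```bash
python3 -c "
from h import *
wind(15,9,z=.196)"
```

```text
angle -162.9 r 0.0599 z 0.1972 rot [-175.3   -0.3  -88.7] F [ 8.5 -0.3 -3.1] w 0.0211
[[-1.55, 0.25, 0.1], [-1.56, -0.18, 0.01], [-1.46, -0.58, 0.04], [-1.26, -0.93, 0.07], [-0.97, -1.22, 0.1], [-0.62, -1.43, 0.12], [-0.23, -1.54, 0.13], [0.18, -1.55, 0.13], [0.58, -1.45, 0.12]] [-0.0, -0.0, -0.0, -0.0, -0.0, -0.0, -0.0, -0.0, -0.0]
-297.9
```

arm_command:
  translation:
    - [-1.55,0.25,0.1]
    - [-1.56,-0.18,0.01]
    - [-1.46,-0.58,0.04]
    - [-1.26,-0.93,0.07]
    - [-0.97,-1.22,0.1]
    - [-0.62,-1.43,0.12]
    - [-0.23,-1.54,0.13]
    - [0.18,-1.55,0.13]
    - [0.58,-1.45,0.12]
  twist: [0,0,0,0,0,0,0,0,0]

```text
time_s: 26.28
tool_pos: [0.6459, -0.0714, 0.1958]
tool_rot: [-175.8, -0.9, -88.8]
force: [-4.6, -3.7, 5.7]
grip_width: 0.0211
```

```bash
python3 -c "
from h import *
wind(8,8,z=.196)"
```

```text
angle 60.8 r 0.0614 z 0.1958 rot [-175.8   -0.9  -88.8] F [-4.6 -3.7  5.7] w 0.0211
[[0.6, -0.62, 0.04], [0.56, -0.62, 0.05], [0.64, -0.53, 0.05], [0.71, -0.44, 0.04], [0.77, -0.33, 0.04], [0.81, -0.22, 0.03], [0.83, -0.11, 0.02], [0.84, 0.01, 0.01]] [-0.0, -0.0, -0.0, -0.0, -0.0, -0.0, -0.0, -0.0]
-3.2
```

arm_command:
  translation:
    - [0.6,-0.62,0.04]
    - [0.56,-0.62,0.05]
    - [0.64,-0.53,0.05]
    - [0.71,-0.44,0.04]
  twist: [0,0,0,0]

```text
time_s: 26.78
tool_pos: [0.6693, -0.0949, 0.1954]
tool_rot: [-176.4, -0.7, -88.9]
force: [-5.5, -0.2, 6.7]
grip_width: 0.0211
```

arm_command:
  translation:
    - [0.77,-0.33,0.04]
    - [0.81,-0.22,0.03]
    - [0.83,-0.11,0.02]
    - [0.84,0.01,0.01]
  twist: [0,0,0,0]

```text
time_s: 27.28
tool_pos: [0.6767, -0.1212, 0.1954]
tool_rot: [-176.9, -0.2, -88.7]
force: [-2.8, 2.2, 5.9]
grip_width: 0.0212
```

```bash
python3 -c "
from h import *
wind(8,8,z=.196)"
```

```text
angle 3.4 r 0.0613 z 0.1954 rot [-176.9   -0.2  -88.7] F [-2.8  2.2  5.9] w 0.0212
[[0.84, 0.15, -0.06], [0.82, 0.14, -0.01], [0.8, 0.26, -0.01], [0.75, 0.36, -0.02], [0.7, 0.47, -0.02], [0.62, 0.56, -0.03], [0.54, 0.64, -0.03], [0.45, 0.71, -0.04]] [-0.0, -0.0, -0.0, -0.0, -0.0, -0.0, -0.0, -0.0]
-60.6
```

Total is about 718° so far, and the stop hasn't been reached.

arm_command:
  translation:
    - [0.84,0.12,-0.04]
    - [0.82,0.14,-0.01]
    - [0.8,0.26,-0.01]
    - [0.75,0.36,-0.02]
  twist: [0,0,0,0]

```text
time_s: 27.78
tool_pos: [0.6714, -0.1485, 0.1957]
tool_rot: [-176.8, 0.3, -88.5]
force: [0.4, 1.6, 3.7]
grip_width: 0.0213
```

arm_command:
  translation:
    - [0.7,0.47,-0.02]
    - [0.62,0.56,-0.03]
    - [0.54,0.64,-0.03]
    - [0.45,0.71,-0.04]
  twist: [0,0,0,0]

```text
time_s: 28.28
tool_pos: [0.6641, -0.1588, 0.198]
tool_rot: [-174.6, 1.3, -87.8]
force: [21.0, 7.5, -6.5]
grip_width: 0.0212
```

```bash
python3 -c "
from h import *
wind(8,10,z=.196)"
```

```text
angle -35.8 r 0.0589 z 0.198 rot [-174.6    1.3  -87.8] F [21.   7.5 -6.5] w 0.0212
[[0.69, 0.49, 0.14], [0.54, 0.64, -0.07], [0.44, 0.71, -0.08], [0.34, 0.76, -0.08], [0.23, 0.8, -0.08], [0.12, 0.82, -0.08], [0.0, 0.83, -0.08], [-0.12, 0.83, -0.08], [-0.23, 0.8, -0.07], [-0.34, 0.76, -0.06]] [-0.0, -0.0, -0.0, -0.0, -0.0, -0.0, -0.0, -0.0, -0.0, -0.0]
-115.8
```

arm_command:
  translation:
    - [0.6,0.4,0]
    - [0.6,0.4,0]
  twist: [0,0]

```text
time_s: 28.52
tool_pos: [0.6649, -0.1587, 0.1973]
tool_rot: [-173.5, 2.1, -87.2]
force: [11.1, 10.4, -0.9]
grip_width: 0.0213
```

arm_command:
  translation:
    - [0,0,0]
    - [0,0,0]
    - [0,0,0]
    - [0,0,0]
  twist: [0,0,0,0]
  grip: 60

```text
time_s: 29.02
tool_pos: [0.6613, -0.1617, 0.1938]
tool_rot: [-173.9, 2.0, -87.3]
force: [0.4, -0.6, -0.3]
grip_width: 0.0498
```

```bash
python3 -c "
from h import *
wind(8,1)
plan([(.662,-.159,.27,-88),(.56,-.11,.32,-88)])"
```

```text
angle -40.0 r 0.0586 z 0.1938 rot [-173.9    2.   -87.3] F [ 0.4 -0.6 -0.3] w 0.0498
[[0.67, 0.5, -0.08]] [-0.0]
-48.0
[[-0.27, -0.44, -3.78], [-0.27, -0.44, -3.78], [-1.81, 3.15, -1.95], [-1.81, 3.15, -1.95], [-1.81, 3.15, -1.95]] [0.3, 0.3, -0.0, -0.0, -0.0]
```

arm_command:
  translation:
    - [-0.15,-0.3,-2.5]
    - [-0.27,-0.44,-3.78]
    - [-0.2,-0.3,-2.5]
    - [-1.81,3.15,-1.5]
    - [-1.81,3.15,-1.5]
    - [-1.81,3.15,-1]
    - [0,0,0]
  twist: [0,0,0,0,0,0,0]

```text
time_s: 29.9
tool_pos: [0.5575, -0.1138, 0.3163]
tool_rot: [-174.1, 1.8, -87.7]
force: [0.5, -0.6, -0.5]
grip_width: 0.0523
```

```bash
python3 - <<'E'
from h import *
c,E=cam('wrist'); cv2.imwrite('pics/w6.png',c['img'])
T,o=tool(); print(o['tool_pos'],o['time_s'],o['force'])
print('hub top if down',w2p(c,E,np.array([.6145,-.1248,.208])),'if 10mm up',w2p(c,E,np.array([.6145,-.1248,.218])))
E
```

```text
[ 0.5581542  -0.11500177  0.31572256] 29.95 [ 0.28117946 -0.49167444 -0.40805659]
hub top if down [342.25280017 166.88708335] if 10mm up [342.64543725 167.29880691]
```

View pics/w6.png

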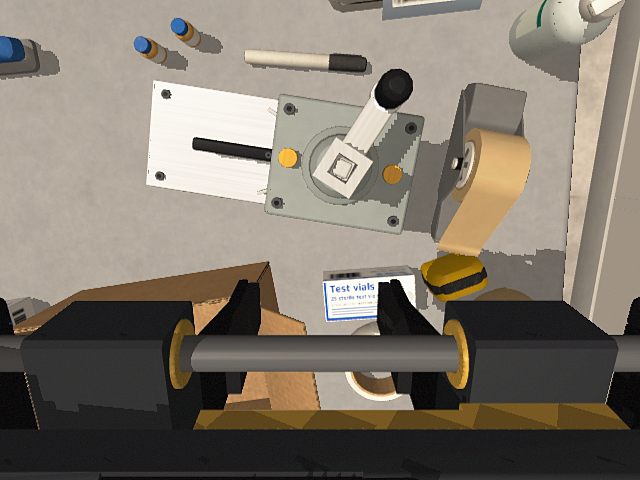

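The guide rods have sunk flush at (288,157) and (392,174), and the crank sits on the square at (342,168). The tray handle's tip is at (194,144). Last check is the tray depth from that tip.

```bash
python3 - <<'E'
from h import *
c,E=cam('wrist'); C=np.array([.6145,-.1248]); d=np.array([-.1122,-.9937])
for p in [(193,143.5),(268,155)]:
    P=p2w(c,E,*p,.048); q=P[:2]-C; print(P,'press x',q@d,'y',q@np.array([.9937,-.1122]))
q=np.array([p2w(c,E,*p,.126) for p in [(277,93),(264,213)]]); print('crosshead front x',(q[:,:2]-C)@d)
E
```

```text
[0.62951926 0.03107456 0.048     ] press x -0.15657771545446553 y -0.0025644851054927487
[ 0.62050928 -0.05004278  0.048     ] press x -0.0749604931893348 y -0.0024163347183962266
crosshead front x [-0.06173915 -0.05993689]
```

```bash
python3 -c "
from h import *
print(env.sign_off())"
```

```text
the job is handed in; nothing more can be done
None
```

I slid the tray home, fitted the crank on the screw's square end, wound it to its stop and handed the job in at about 30 s. `sign_off` gives no verdict, so what follows is from my own checks.

- **Tray:** I pushed it by the handle until the back stop pushed back with about 29 N. In the last picture the handle tip read x = -157 mm in the press frame. Home is -160 mm, so it is home within camera error.
- **Crank:** it met the shoulder with 22 N at the height expected for fully down. The last picture still shows it on the square, but the camera angle could not measure its height there.
- **Winding:** it went clockwise about 757° (2.1 turns) until a hard end, within the expected 1.9 to 2.4 turns. A second push against the end did not move it. Both guide rods are now sunk flush.
- **Not measured:** the pad force on the carton could not be checked directly. I infer it from the stop, the turn count and the rods.
- **Bystanders:** the vials, the pen, the carton and the tape measure beside the press show in place in the last pictures. The AA cell was last in view before the lift, untouched.
- **What went off plan:** the tray turned about 3° when I took hold of it, and the bay straightened it. The tool also tilted by up to about 5–6° under load; I pressed the fingertips on the table to level the jaws before lifting the crank.

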